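# Set the sample distance on a measuring slide and clamp it

## Task

Stand the short sample jar upright in the middle of the round stage at the end of the measuring slide, without tipping it. Then draw the spring-loaded leg out by its side tab until its pointer is level with the marker on the scale, hold it there, and only then squeeze the cam lever fully shut against the leg, keeping the leg at the mark. Finish still holding: the closed hand keeps gripping the leg and the shut lever together; leave the marker and the other things on the bench where they are.

Things in the scene. Friction and masses are not known exactly. Their poses are not given: they have to be found in the camera images.
- jar: short pale clear screw-top jar with a white lid and paper label, 48 mm diameter, 85 mm tall (lid 43 mm across, from 69 mm up), about 130 to 250 g, standing on the bench to the right; origin at the centre of its underside, z up
- tall_bottle: bystander: tall clear bottle, 60 mm diameter, 160 mm tall; its place may be swapped with the jar's; origin at the centre of its underside
- mug: bystander: white ceramic mug, 80 mm diameter, 90 mm tall, on the far side; origin under its centre
- slide_box: bystander: flat grey closed box 90 x 120 x 35 mm on the far side; origin under its centre
- stand: fixed part of the measuring slide: aluminium tube ending in a black clamp collar (stand x -26 to 26, y -22 to 0, top 72 mm high), white reading head (y -130 to -60, top 138 mm), scale bar (x 80 to 102, y -30 to 120, top 30 mm). Origin on the bench under the leg's axis at the collar's mouth; +y the way the leg draws out, +x the tab and scale side, -x the lever side, z up
- leg: steel bar 22 mm wide (x -11 to 11), 18 mm high, axis 50 mm above the bench, sliding out of the collar along stand +y. Axes as the stand's; origin on the stand's origin when fully in. The closed lever does not hold it against its spring
- slide (a joint): how far the leg is drawn out of the collar, m: 0 fully in (start), at most 0.060; the marker calls for 0.022 to 0.040. A light spring (1.5 N when in, 3.5 N at 0.040) pulls it back in when nobody holds it
- pointer (a point): tip of the small flat aluminium pointer, 5 mm wide, on the outer end of the pull tab, 80 mm to +x of the leg axis and at leg y 46, 46 mm above the bench
- marker (a point): white index of the dark steel rider on the scale, 82 mm to +x of the leg axis; y axis parallel to stand y. The leg is at its mark when pointer and marker have the same y in the stand's frame. The rider stays where it is unless pushed hard (15 N)
- stage (a point): centre of the top face of the round white stage, 92 mm diameter, flat, carried by the leg at leg y 185, top 68 mm above the bench
- cam (a joint): angle of the cam lever, rad: 0 fully shut (parallel to the leg), starts 0.30 to 0.42 open, stop at 0.5; stays where it is left, turns with about 1 N at its end
- lever: black cam lever: paddle 8 mm thick, 85 mm long, z 35 to 65 mm, on a vertical hinge at the collar's -x side. Origin on the hinge axis at stand (-19, -6, 50) mm; its y axis runs along the paddle (y 6 to 91). Open, its free end stands out to stand -x; shut, it lies beside the leg (stand x -23 to -15), leg and lever together 34 mm across
- tab (a point): centre of the face to press on the black pull tab, a plate 8 mm thick at the leg's +x side (leg x 11 to 59, y 42 to 50, z 30 to 70). The point is at leg (35, 42, 50) mm. A finger put down beside the bar between collar and tab (42 mm apart when the leg is in) draws the leg out by pressing this face towards +y

How it is judged:
By the outcome, as a careful person would: the job done as asked, in the order asked, and still so for the second after the job is handed in, while the arm keeps its last pose, push and grip.
It also fails if it takes over 54 s, if anything falls off the work surface, if the arm or the gripper's body presses on something with over 40 N, if the wrist force passes 120 N, or if a joint passes its speed limit or range.

## Robot

A 6-joint arm with a two-finger parallel gripper is mounted at the origin on the work surface. World frame = base frame: x ahead of the robot, y to its left, z up, the work surface at z = 0. Lengths are in m, angles in rad, forces in N, time in s.
With the tool pointing down it reaches from about 0.25 to 0.775 m from the base axis. Payload 4 kg.
Tool frame: the origin (TCP) lies at the very end of the fingers, on their centre line; the grasp point (between the pads) lies hold_point_z behind it (hold_point_z is the distance from the TCP to the grasp point, in m); z points along the fingers, y is the direction in which the jaws open and shut (so a half turn about z gives the same grasp; the last joint's range is limited). The gripper opens to 94 mm and grips with 3 to 60 N. Pads are 16 mm wide; open, the fingers measure 119 mm over their backs; the gripper's body (75 mm by 177 mm) begins 78 mm behind the grasp point.
Start: joints at [1.14, 0.087, 1.371, -0, 1.684, -0.103], TCP at [0.177, 0.521, 0.206] pointing down, gripper open.
Joint ranges: [-3.1, 3.1], [-0.76, 2.03], [0.27, 2.55], [-1.08, 4.22], [0.17, 2.65], [-2.57, 2.57]. Speed limits (rad/s): [2.79, 2.79, 3.14, 3.14, 3.14, 3.14].

## Interface

Orientations are given as [roll, pitch, yaw] about the fixed x, y, z axes, in that order (R = Rz(yaw) Ry(pitch) Rx(roll)).
In Python, from bench import * gives the robot as it stands.
- The arm moves only by the tool step_arm, never from a script. Its argument "increments" is text: rows parted by semicolons, each of 6 numbers parted by spaces: the shift along the tool's x, y, z in cm, then the turn, a rotation vector about the tool's x, y, z in rad. A call has 1 to 5 rows; each row shifts and turns the commanded pose from where the row before left it, along the tool's axes as they then stand; what a row does not reach is not made up. A row lasts 1/10 s, in which the tool goes at most 50 mm and 8.59 degrees, less where a joint would pass 70% of its speed; a pose out of reach is approached as far as the arm can. A call is refused whole if a number of a shift passes 5 or a number of a turn 0.15, either way. A call with a gripper value outside its range is refused whole. "claw" is the gripper's target within -1 to 1 (shut at 1, half-way at 0, fully open at -1), set as the call begins (left out, the last holds). The fingers move at their own pace and stop on an object; the grip force is fixed at half the most. Time passes only in rows, so rows that do not move let the fingers close. It gives the time, the measured TCP pose, the force and the opening at its end, in the units of the state.
- get_obs(): the state, without advancing time (a new reading comes with each control period).
- snapshot(name): name is "side" or "top" or "wrist"; returns the picture (480x640x3 uint8, red, green, blue); there is no depth.
- calibration(name): a dict with "camera_matrix" (3x3 intrinsics, pixels), "k1" (the pictures are not rectified: a ray, as slopes to the right and down, at radius r is drawn at 1 + k1 r^2 times it, then the intrinsics apply), "eye" and "orientation" of the camera in the world; the wrist camera has in their place "tool_from_camera" (4x4, takes a point from camera to tool coordinates, whose origin is the TCP and whose axes are the flange's). Camera axes: x right, y up, looking along -z (the intrinsics and any distortion apply to the point x, -y, -z); pixel columns grow to the right and rows downward; lengths in m; the calibration is good to about 2 mm. A picture is of the moment at which its call begins: read the wrist's pose just before it. calibration takes no time and is no camera call.
- close_job(): hands the job in, once; it reports no verdict.
The state is a dict: "time": time; "joint_positions": joint angles; "qvel": joint speeds; "joint_torque": joint torques, N m; "tool_pos": TCP position; "ee_rot": TCP orientation; "wrist_force": force on the tool from outside, world axes, zero at the start; "wrist_torque": the same for the moment, N m; "width": finger opening in m.
Only numpy, scipy, OpenCV 4.12 (cv2) and the standard library are available. Lean on these libraries where they do the work, as an engineer would, in place of code of your own. Each camera call takes 0.05 s, during which the arm holds its last target. There are 200 camera calls.

## Working session

There is one attempt and no reset: what is moved stays moved. The work goes in short steps, Python scripts to look and compute and a tool call to move; the robot and the scene stay as the last step left them, time stands still between calls to the robot, and variables do not carry over. Pictures are saved under pics/ and viewed, about 8 in all and at most 12, crops included, and the job is handed in when it is done.

Besides the shell and the picture viewer there is one more tool, called after "Call:" as name(argument=value, ...) on one line, values as JSON. step_arm: Moves the arm, as the interface text tells. Its arguments: {"type":"object","properties":{"increments":{"type":"string"},"claw":{"type":"number"}},"required":["increments"]}

```bash
mkdir -p pics; ls
python3 - <<'E'
from bench import *
import cv2
o=get_obs(); print({k:o[k] for k in o})
for n in ("side","top"):
    c=calibration(n); print(n,c)
    cv2.imwrite(f"pics/{n}0.png",snapshot(n)[:,:,::-1])
print(calibration("wrist"))
E
```

```text
pics
{'time': 0.0, 'joint_positions': array([ 1.13988525e+00,  8.79477148e-02,  1.37221812e+00, -1.77973812e-05,
        1.68355425e+00, -1.03093050e-01]), 'qvel': array([ 0.00165006, -0.00121345,  0.00029788, -0.0014896 , -0.00118488,
        0.00047862]), 'joint_torque': array([ 2.32407714e-03, -3.40183747e+01, -3.02429223e+01,  7.17944093e-02,
        3.29979323e-02, -1.84016540e-04]), 'tool_pos': array([0.17687464, 0.52023027, 0.20432646]), 'ee_rot': array([-3.13947470e+00, -2.01339483e-04,  2.81377243e+00]), 'wrist_force': array([-0.09459747, -0.30640862,  0.07801322]), 'wrist_torque': array([ 0.01083553, -0.01475715,  0.06152942]), 'width': 0.0941814503714264}
side {'camera_matrix': array([[520.8931105 ,   0.        , 309.83112406],
       [  0.        , 520.8931105 , 246.43613485],
       [  0.        ,   0.        ,   1.        ]]), 'k1': -0.13071899195859318, 'eye': array([0.55548959, 0.63549322, 0.76586772]), 'orientation': array([ 0.75606423,  0.01066429, -3.07406424])}
top {'camera_matrix': array([[595.05386631,   0.        , 315.05533809],
       [  0.        , 595.05386631, 238.13691153],
       [  0.        ,   0.        ,   1.        ]]), 'k1': -0.026069474084826072, 'eye': array([ 0.38202039, -0.02113337,  1.36566666]), 'orientation': array([ 0.18386587, -0.02228136, -1.549523  ])}
{'camera_matrix': array([[345.60826136,   0.        , 323.2649399 ],
       [  0.        , 345.60826136, 239.5863861 ],
       [  0.        ,   0.        ,   1.        ]]), 'k1': -0.04648099860360994, 'tool_from_camera': array([[-5.99398173e-04,  9.67594148e-01,  2.52509813e-01,
         7.41523238e-02],
       [ 9.99999808e-01,  5.39673243e-04,  3.05783703e-04,
         3.28540167e-04],
       [ 1.59601732e-04,  2.52509948e-01, -9.67594285e-01,
        -1.79185950e-01],
       [ 0.00000000e+00,  0.00000000e+00,  0.00000000e+00,
         1.00000000e+00]])}
```

View pics/side0.png

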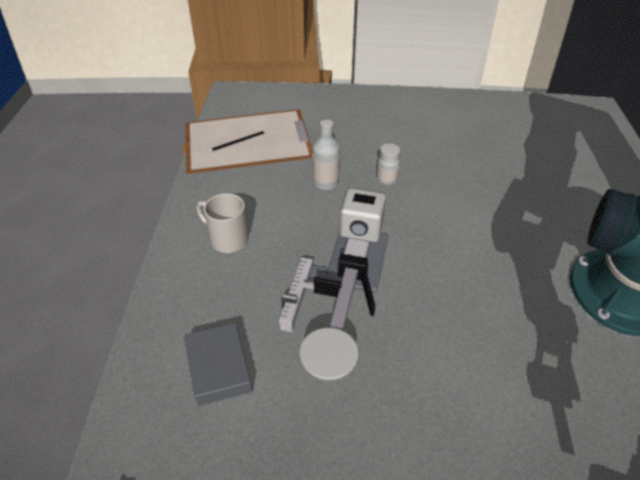

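View pics/top0.png

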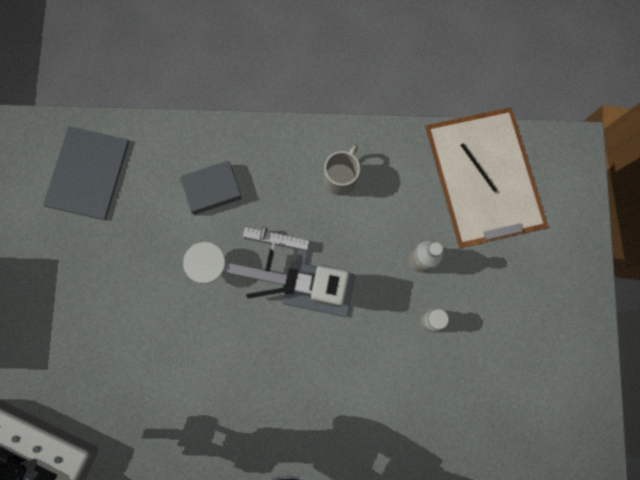

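The side view shows the stage at (329,354), scale rider at (290,297), tab at (327,285), lever end at (373,312) and jar at (389,165). The top view shows the stage at (204,262) and jar lid at (437,319).

```bash
cat > h.py <<'E'
from bench import *
import cv2, numpy as np
from scipy.spatial.transform import Rotation as R
def cam(n,obs=None):
    c=calibration(n)
    if n!="wrist": return c,np.array(c["eye"]),R.from_euler("xyz",c["orientation"]).as_matrix()
    obs=obs or get_obs(); T=np.array(c["tool_from_camera"]); Rt=R.from_euler("xyz",obs["ee_rot"]).as_matrix()
    return c,np.array(obs["tool_pos"])+Rt@T[:3,3],Rt@T[:3,:3]
def ray(n,px,obs=None):
    c,e,M=cam(n,obs)
    u=cv2.undistortPoints(np.array([[px]],float),c["camera_matrix"],np.array([c["k1"],0,0,0.]))[0,0]
    return e,M@np.array([u[0],-u[1],-1])
def plane(n,px,z,obs=None):
    e,d=ray(n,px,obs); return e+d*(z-e[2])/d[2]
def proj(n,P,obs=None):
    c,e,M=cam(n,obs); p=M.T@(np.array(P)-e); s=np.array([p[0],-p[1]])/-p[2]; s=s*(1+c["k1"]*(s@s))
    return c["camera_matrix"][:2,:2]@s+c["camera_matrix"][:2,2]
def grab(n,f):
    o=get_obs(); im=snapshot(n)[:,:,::-1].copy(); cv2.imwrite(f"pics/{f}.png",im); return o,im
def blob(im,seed,lo,hi,box):
    x0,y0,x1,y1=box; m=np.zeros(im.shape[:2],np.uint8); m[y0:y1,x0:x1]=cv2.inRange(im,lo,hi)[y0:y1,x0:x1]
    n,l,s,c=cv2.connectedComponentsWithStats(m); k=l[seed[1],seed[0]]; return c[k],s[k],(l==k).astype(np.uint8)
E
python3 - <<'E'
from h import *
T=cv2.imread("pics/top0.png");S=cv2.imread("pics/side0.png")
for n,im,seed,box,z in (("top",T,(204,262),(175,235,226,290),.068),("side",S,(329,354),(295,325,365,382),.068),("top",T,(437,319),(424,308,452,334),.085)):
    print(n,im[seed[1],seed[0]])
    t=int(im[seed[1],seed[0]].min()*0.8)
    c,s,m=blob(im,seed,(t,t,t),(255,255,255),box); print(c,s,plane(n,c,z))
    co=max(cv2.findContours(m,0,1)[0],key=cv2.contourArea); e=cv2.fitEllipse(co); print(e, plane(n,e[0],z))
print("jar side lid top",plane("side",(389,150),.085),"bottom",plane("side",(388,183),0))
# leg axis top face z=.059
for n,p in (("top",(230,268)),("top",(283,280)),("side",(339,325)),("side",(352,272))): print(n,plane(n,p,.059))
print("lever end",plane("top",(249,296),.065),plane("side",(372,309),.065))
E
```

```text
top [164 170 169]
[203.0893522  261.90543559] [ 183  242   41   41 1343] [0.56465724 0.1997259  0.068     ]
((203.08433532714844, 261.91046142578125), (39.745628356933594, 41.199241638183594), 49.39385223388672) [0.56464583 0.19973627 0.068     ]
side [164 169 171]
[328.33442489 353.8714695 ] [ 299  328   60   53 2443] [0.56328354 0.20588419 0.068     ]
((328.3371276855469, 353.8880920410156), (51.821006774902344, 58.15143585205078), 92.9172592163086) [0.56327803 0.20591384 0.068     ]
top [164 172 170]
[435.98314607 318.74438202] [424 309  24  20 356] [ 0.45126394 -0.30817302  0.085     ]
((435.98626708984375, 318.7253112792969), (18.430538177490234, 23.13909912109375), 82.17427825927734) [ 0.4513048  -0.30818037  0.085     ]
jar side lid top [ 0.45246294 -0.30436699  0.085     ] bottom [ 0.44709491 -0.29408123  0.        ]
top [0.55382548 0.14125771 0.059     ]
top [0.53006068 0.02354279 0.059     ]
side [0.54839605 0.14451736 0.059     ]
side [0.52870183 0.02909677 0.059     ]
lever end [0.49257743 0.09630598 0.065     ] [0.49457636 0.11341062 0.065     ]
```

```bash
python3 -c "
import bench
print([n for n in dir(bench) if n[0]!='_']); print(getattr(bench,'hold_point_z',None))"
```

```text
['IKError', 'calibration', 'close_job', 'get_obs', 'hold_point_z', 'snapshot']
0.0188
```

Call:
step_arm(increments="-1.2 -1.6 0 0 0 0;-2.4 -3.15 0 0 0 0;-2.4 -3.15 0 0 0 0;-2.4 -3.15 0 0 0 0;-2.4 -3.15 0 0 0 0", claw=-1)

```text
time: 0.6
tool_pos: [0.2336, 0.3499, 0.2049]
ee_rot: [-3.141, -0.0, 2.814]
wrist_force: [0.6, 0.8, 0.7]
width: 0.0943
```

Call:
step_arm(increments="-2.4 -3.15 0 0 0 0;-2.4 -3.15 0 0 0 0;-2.4 -3.15 0 0 0 0;-2.4 -3.15 0 0 0 0;-2.4 -3.15 0 0 0 0")

```text
time: 1.1
tool_pos: [0.2964, 0.1622, 0.2051]
ee_rot: [3.142, 0.0, 2.814]
wrist_force: [0.1, -0.6, -0.0]
width: 0.094
```

Call:
step_arm(increments="-2.4 -3.15 0 0 0 0;-2.4 -3.15 0 0 0 0;-2.4 -3.15 0 0 0 0;-2.4 -3.15 0 0 0 0;-2.4 -3.15 0 0 0 0")

```text
time: 1.6
tool_pos: [0.3593, -0.0256, 0.2052]
ee_rot: [3.141, -0.0, 2.813]
wrist_force: [1.4, 0.1, 0.1]
width: 0.0943
```

Call:
step_arm(increments="-2.4 -3.15 0 0 0 0;-2.4 -3.15 0 0 0 0;-2.4 -3.15 0 0 0 0;-2.4 -3.15 0 0 0 0;-1.2 -1.6 0 0 0 0")

```text
time: 2.1
tool_pos: [0.416, -0.1958, 0.2044]
ee_rot: [-3.141, -0.001, 2.811]
wrist_force: [-0.2, -0.2, 0.2]
width: 0.0938
```

Run:
```python
from h import *
o,im=grab("wrist","w1"); print(o["tool_pos"],o["ee_rot"]); print(proj("wrist",(.452,-.306,.085),o))
```

```text
[ 0.41600535 -0.19579185  0.20443782] [-3.14143110e+00 -1.41567878e-03  2.81116576e+00]
[225.28206822 307.33372638]
```

View pics/w1.png

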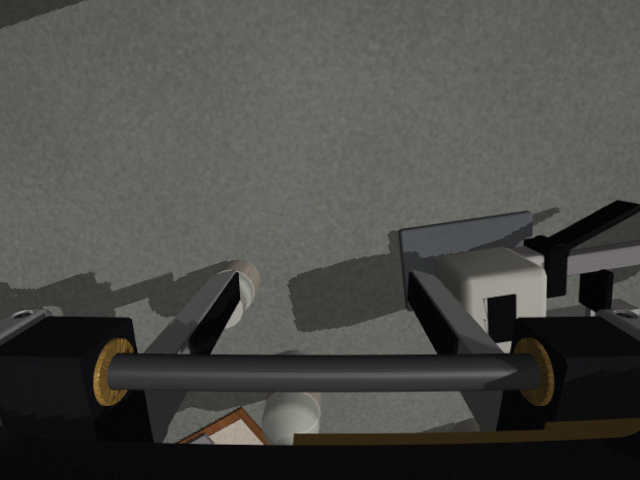

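The wrist view shows the jar at about (238,290), half hidden by the left finger, and the bottle lid at (292,415). Next I move over the jar.

Run:
```python
from h import *
o=get_obs(); o=dict(o)
o["tool_pos"]=np.array([.452,-.306,.204]); print(proj("wrist",(.452,-.306,.085),o),proj("wrist",(.452,-.306,0),o))
```

```text
[323.22467492 235.72912178] [323.37026705 217.57796601]
```

Call:
step_arm(increments="-1 -1.9 0 0 0 0;-1 -1.9 0 0 0 0;-1 -1.9 0 0 0 0;-1 -1.9 0 0 0 0;0 -1.45 0 0 0 0")

```text
time: 2.65
tool_pos: [0.4247, -0.2923, 0.2046]
ee_rot: [3.141, -0.001, 2.814]
wrist_force: [-1.1, 0.2, -0.3]
width: 0.0942
```

Run:
```python
from h import *
o,im=grab("wrist","w2"); print(o["tool_pos"],o["ee_rot"]); print(proj("wrist",(.452,-.306,.085),o))
```

```text
[ 0.42466411 -0.29226549  0.20462525] [ 3.14083155e+00 -1.29248755e-03  2.81395011e+00]
[318.32115529 267.81698907]
```

View pics/w2.png

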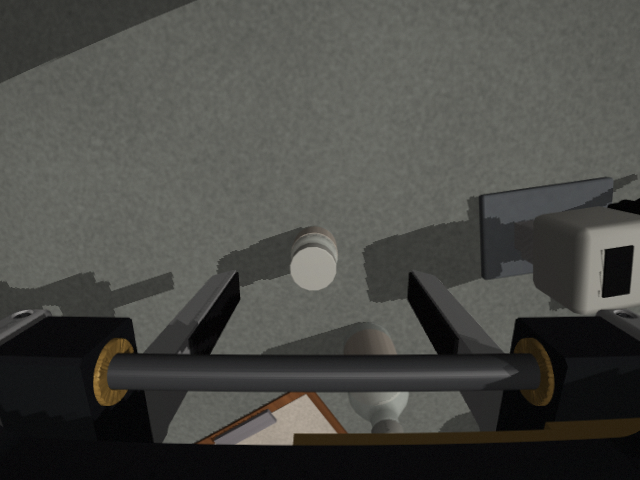

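The lid top is clear at (313,268). The bottle is at (375,360), further out.

Run:
```python
from h import *
im=cv2.imread("pics/w2.png")
o=dict(tool_pos=np.array([ 0.42466411,-0.29226549 , 0.20462525]),ee_rot=[ 3.14083155e+00,-1.29248755e-03,2.81395011e+00])
g=im.min(2); _,m=cv2.threshold(g[240:295,285:340],0,255,cv2.THRESH_OTSU)
t=int(g[268,313])-15
c,s,m=blob(im,(313,268),(t,t,t),(255,255,255),(285,235,342,296)); print(c,s)
co=max(cv2.findContours(m,0,1)[0],key=cv2.contourArea); (x,y),r=cv2.minEnclosingCircle(co); print(x,y,r)
P=plane("wrist",(x,y),.085,o); print(P, plane("wrist",(x+r,y),.085,o)-P, "bottle near base",plane("wrist",(372,322),0.0,o))
d=R.from_euler("xyz",o["ee_rot"]).as_matrix().T@(P-o["tool_pos"]); print("tool delta cm",d*100)
```

```text
[314.20509709 266.88774272] [ 291  239   47   51 1648]
315.6600036621094 264.3399963378906 26.728191375732422
[ 0.44805684 -0.30720428  0.085     ] [0.00785544 0.02304186 0.        ] bottle near base [ 0.56744209 -0.27726128  0.        ]
tool delta cm [-2.71103928 -0.67070569 11.95852399]
```

Call:
step_arm(increments="-1.5 -0.45 0 0 0 0;-1.5 -0.4 2 0 0 0;0 0 3.5 0 0 0;0 0 3.5 0 0 0;0 0 3.5 0 0 0")

```text
time: 3.2
tool_pos: [0.4501, -0.3085, 0.0794]
ee_rot: [3.141, 0.0, 2.814]
wrist_force: [-0.3, 0.6, -0.1]
width: 0.0941
```

Call:
step_arm(increments="0 0 3 0 0 0;0 0 2.1 0 0 0;0 0 0 0 0 0;0 0 0 0 0 0")

```text
time: 3.6
tool_pos: [0.4503, -0.3089, 0.0299]
ee_rot: [3.141, -0.0, 2.814]
wrist_force: [0.3, -0.0, 0.5]
width: 0.0937
```

Call:
step_arm(increments="0 0 0 0 0 0;0 0 0 0 0 0;0 0 0 0 0 0;0 0 0 0 0 0;0 0 0 0 0 0", claw=1)

```text
time: 4.1
tool_pos: [0.4505, -0.3096, 0.0298]
ee_rot: [-3.142, 0.001, 2.814]
wrist_force: [1.5, -0.9, 0.2]
width: 0.0577
```

Call:
step_arm(increments="0 0 0 0 0 0;0 0 0 0 0 0;0 0 0 0 0 0;0 0 0 0 0 0;0 0 0 0 0 0")

```text
time: 4.6
tool_pos: [0.4503, -0.3099, 0.0296]
ee_rot: [-3.141, 0.0, 2.814]
wrist_force: [-1.0, -2.9, 0.9]
width: 0.0471
```

Call:
step_arm(increments="0 0 -0.5 0 0 0;0 0 -1 0 0 0;0 0 -2 0 0 0;0 0 -2 0 0 0;0 0 -2 0 0 0")

```text
time: 5.1
tool_pos: [0.4504, -0.3088, 0.1053]
ee_rot: [3.14, -0.0, 2.814]
wrist_force: [-0.1, -0.4, -2.6]
width: 0.0469
```

Call:
step_arm(increments="0 0 -2.5 0 0 0;0 0 -3 0 0 0;0 0 -3 0 0 0;0 0.5 -2.5 0 0 0;0.2 1.5 -1.4 0 0 0")

```text
time: 5.6
tool_pos: [0.4555, -0.2904, 0.2314]
ee_rot: [-3.141, 0.004, 2.812]
wrist_force: [0.3, -0.2, -2.0]
width: 0.0471
```

Call:
step_arm(increments="0.4 3 0 0 0 0;0.5 4 0 0 0 0;0.5 4 0 0 0 0;0.5 4 0 0 0 0;0.5 4 0 0 0 0")

```text
time: 6.1
tool_pos: [0.4928, -0.0994, 0.2279]
ee_rot: [3.141, -0.002, 2.814]
wrist_force: [0.2, -0.6, -1.7]
width: 0.0471
```

Call:
step_arm(increments="0.5 4 0 0 0 0;0.5 4 0 0 0 0;0.5 4 0 0 0 0;0.5 4 0 0 0 0;0.5 3 0 0 0 0")

```text
time: 6.6
tool_pos: [0.5299, 0.0892, 0.2278]
ee_rot: [3.141, -0.002, 2.816]
wrist_force: [0.2, 0.5, -1.3]
width: 0.0475
```

Call:
step_arm(increments="0.4 2.5 0 0 0 0;0.4 1.5 0 0 0 0;0.2 0 0 0 0 0;0 0 0 0 0 0;0 0 0 0 0 0")

```text
time: 7.1
tool_pos: [0.534, 0.1257, 0.2285]
ee_rot: [-3.141, 0.0, 2.813]
wrist_force: [0.5, 1.3, -2.2]
width: 0.0475
```

Run:
```python
from h import *
o,im=grab("wrist","w3"); print(o["tool_pos"].tolist(),o["ee_rot"].tolist()); print(proj("wrist",(.564,.202,.068),o))
o,im=grab("top","t3");o,im=grab("side","s3")
```

```text
[0.5340061663520002, 0.12572933864742813, 0.228532945525] [-3.1410887509016696, 5.771846937707714e-05, 2.8125285267151927]
[404.14622577 229.23491125]
```

View pics/w3.png

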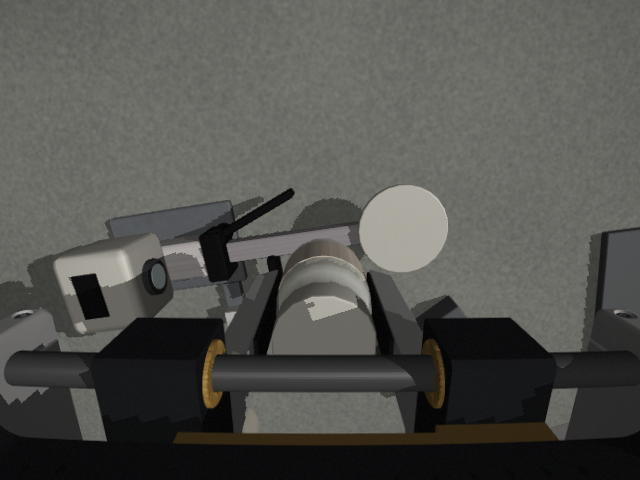

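The wrist view shows the stage at (403,228), leg axis from (230,252) to (357,232), lever end at (292,192) and collar at (217,252). The jar is upright in the hand.

Run:
```python
from h import *
im=cv2.imread("pics/w3.png")
o=dict(tool_pos=np.array([0.5340061663520002, 0.12572933864742813, 0.228532945525]),ee_rot=[-3.1410887509016696, 5.771846937707714e-05, 2.8125285267151927])
t=int(im[228,403].min()*.85)
c,s,m=blob(im,(403,228),(t,t,t),(255,255,255),(350,175,460,280)); print(c,s)
co=max(cv2.findContours(m,0,1)[0],key=cv2.contourArea); e=cv2.fitEllipse(co); print(e)
S=plane("wrist",e[0],.068,o); print("stage",S,[np.linalg.norm(plane("wrist",(e[0][0]+k*e[1][0]/2,e[0][1]),.068,o)-S) for k in(-1,1)])
T=R.from_euler("xyz",o["ee_rot"]).as_matrix()
print("delta tool cm",T.T@(S-o["tool_pos"])*100)
# leg edges along columns
g=im.astype(int).sum(2)
for x in (250,280,330,350):
    col=g[215:275,x]; d=np.diff(col); print(x,[(i+215,int(d[i])) for i in np.argsort(-abs(d))[:5]])
print("lever end",plane("wrist",(293,191),.065,o))
# jar bottom rim near edge estimate
print("jar pred bottom far edge px",proj("wrist",np.array(o["tool_pos"])+T@np.array([.024,0,.0296]),o))
cv2.imwrite("pics/crop.png",cv2.resize(np.hstack([im[180:280,190:460]]),None,fx=2.9,fy=2.9))
```

```text
[403.44325128 228.14835619] [ 359  185   89   87 6053]
((403.43731689453125, 228.14817810058594), (84.18069458007812, 89.6854248046875), 52.88179397583008)
stage [0.56268178 0.20162105 0.068     ] [np.float64(0.042565093865645005), np.float64(0.04289876319733192)]
delta tool cm [-0.26027905  8.11673804 16.04922159]
250 [(np.int64(239), 156), (np.int64(222), 154), (np.int64(259), -121), (np.int64(234), -120), (np.int64(221), 115)]
280 [(np.int64(231), -148), (np.int64(235), 108), (np.int64(254), -84), (np.int64(256), -53), (np.int64(234), 52)]
330 [(np.int64(255), 134), (np.int64(227), 128), (np.int64(256), -52), (np.int64(260), -47), (np.int64(228), 46)]
350 [(np.int64(244), -113), (np.int64(241), 108), (np.int64(262), 86), (np.int64(248), 80), (np.int64(263), 58)]
lever end [0.49180319 0.10865942 0.065     ]
jar pred bottom far edge px [322.84094877 232.83656206]
```

View pics/crop.png

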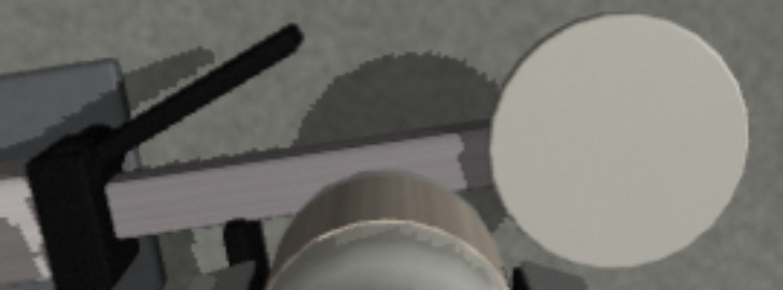

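The jar's lower front edge in the crop is at (326,239), against a predicted 233. So it sits about 2.5 mm towards tool -x in the hand, and I compensate for that.

Call:
step_arm(increments="0 2 0 0 0 0;0 3 0 0 0 0;0 2.3 0 0 0 0;0 0.8 1 0 0 0;0 0 2 0 0 0")

```text
time: 7.75
tool_pos: [0.5615, 0.2039, 0.1994]
ee_rot: [3.14, 0.003, 2.814]
wrist_force: [0.2, -0.1, -1.7]
width: 0.0473
```

Call:
step_arm(increments="0 0 3 0 0 0;0 0 3 0 0 0;0 0 2 0 0 0;0 0 1 0 0 0;0 0 0.4 0 0 0")

```text
time: 8.25
tool_pos: [0.5595, 0.2024, 0.1028]
ee_rot: [-3.14, -0.002, 2.813]
wrist_force: [-0.5, 0.6, -1.9]
width: 0.0472
```

Call:
step_arm(increments="0 0 0 0 0 0;0 0 0.2 0 0 0;0 0 0.1 0 0 0;0 0 0 0 0 0;0 0 0 0 0 0")

```text
time: 8.75
tool_pos: [0.5606, 0.2035, 0.1021]
ee_rot: [3.141, 0.001, 2.814]
wrist_force: [0.1, 0.1, -2.4]
width: 0.0472
```

Call:
step_arm(increments="0 0 0.2 0 0 0;0 0 0 0 0 0;0 0 0 0 0 0")

```text
time: 9.05
tool_pos: [0.5603, 0.2035, 0.0994]
ee_rot: [-3.142, -0.0, 2.814]
wrist_force: [0.6, -0.1, -2.6]
width: 0.0475
```

Call:
step_arm(increments="0 0 0.15 0 0 0;0 0 0 0 0 0;0 0 0 0 0 0")

```text
time: 9.35
tool_pos: [0.5603, 0.2034, 0.0979]
ee_rot: [-3.142, -0.0, 2.814]
wrist_force: [0.0, -0.5, -2.5]
width: 0.0472
```

Call:
step_arm(increments="0 0 0.1 0 0 0;0 0 0 0 0 0;0 0 0 0 0 0")

```text
time: 9.65
tool_pos: [0.5605, 0.2035, 0.0976]
ee_rot: [3.141, 0.001, 2.814]
wrist_force: [-1.6, -0.3, 1.0]
width: 0.0471
```

Call:
step_arm(increments="0 0 0.1 0 0 0;0 0 0 0 0 0;0 0 0 0 0 0")

```text
time: 9.95
tool_pos: [0.5605, 0.2035, 0.0976]
ee_rot: [3.141, 0.001, 2.814]
wrist_force: [-2.1, -1.2, 5.4]
width: 0.0473
```

The jar has touched down. I back off slightly, open, and rise.

Call:
step_arm(increments="0 0 -0.1 0 0 0;0 0 0 0 0 0")

```text
time: 10.15
tool_pos: [0.5605, 0.2035, 0.0976]
ee_rot: [3.141, 0.001, 2.814]
wrist_force: [-1.8, -0.5, 4.1]
width: 0.047
```

Call:
step_arm(increments="0 0 0 0 0 0;0 0 0 0 0 0;0 0 0 0 0 0;0 0 0 0 0 0;0 0 0 0 0 0", claw=-1)

```text
time: 10.65
tool_pos: [0.5603, 0.2034, 0.0967]
ee_rot: [-3.142, -0.0, 2.814]
wrist_force: [0.9, 0.0, -0.1]
width: 0.0841
```

Call:
step_arm(increments="0 0 0 0 0 0;0 0 -1 0 0 0;0 0 -2 0 0 0;0 0 -3 0 0 0;0 0 -3 0 0 0")

```text
time: 11.15
tool_pos: [0.5601, 0.2034, 0.1884]
ee_rot: [-3.142, -0.0, 2.814]
wrist_force: [-0.1, 0.5, 0.2]
width: 0.0936
```

Call:
step_arm(increments="0 0 -3 0 0 0;0 0 -2 0 0 0;0 -1 0 0 0 0;0 -2 0 0 0 0;0 -2 0 0 0 0")

```text
time: 11.65
tool_pos: [0.5434, 0.1551, 0.2359]
ee_rot: [-3.14, -0.001, 2.814]
wrist_force: [0.8, -0.2, 0.3]
width: 0.0938
```

Call:
step_arm(increments="0 0 0 0 0 0.14;0 0 0 0 0 0.145;0 0 0 0 0 0.145;0 0 0 0 0 0.145;0 0 0 0 0 0.145")

```text
time: 12.15
tool_pos: [0.5434, 0.1553, 0.2355]
ee_rot: [-3.139, -0.001, 2.087]
wrist_force: [-0.2, 0.1, -0.4]
width: 0.0941
```

Call:
step_arm(increments="0 0 0 0 0 0.145;0 0 0 0 0 0.145;0 0 0 0 0 0.145;0 0 0 0 0 0.145;0 0 0 0 0 0.12")

```text
time: 12.65
tool_pos: [0.5434, 0.1553, 0.2355]
ee_rot: [-3.139, 0.001, 1.388]
wrist_force: [-0.5, -0.1, 0.5]
width: 0.0941
```

Call:
step_arm(increments="-2 0 0 0 0 0;-3 0 0 0 0 0;-4 0 0 0 0 0;-3 0 0 0 0 0;-2 0 0 0 0 0")

```text
time: 13.15
tool_pos: [0.5182, 0.0159, 0.2357]
ee_rot: [-3.14, 0.001, 1.392]
wrist_force: [0.1, -0.6, 0.1]
width: 0.0942
```

Call:
step_arm(increments="0 0 0 0 0 0;0 0 0 0 0 0")

```text
time: 13.35
tool_pos: [0.519, 0.018, 0.2361]
ee_rot: [-3.14, -0.0, 1.393]
wrist_force: [0.3, -0.2, -0.3]
width: 0.094
```

Run:
```python
from h import *
o,im=grab("wrist","w4"); print(o["tool_pos"].tolist(),o["ee_rot"].tolist())
grab("top","t4");grab("side","s4")
```

```text
[0.5189832092301776, 0.01802271967098674, 0.2361063146662366] [-3.1401747431446756, -0.00044674660372234776, 1.3925887968436559]
```

View pics/w4.png

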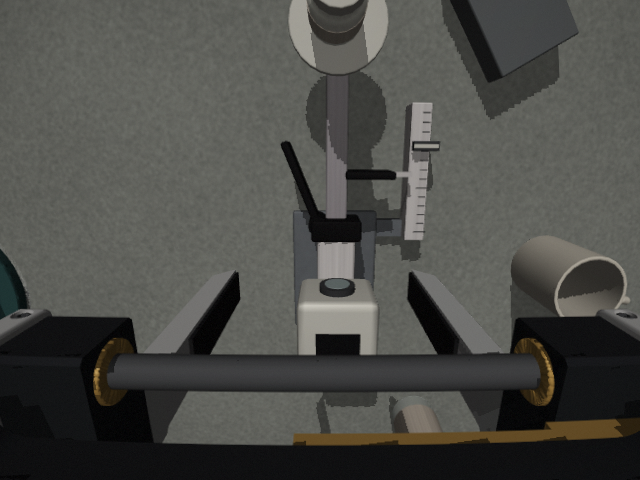

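The wrist view shows the jar standing on the stage at top centre, the pointer tip at (408,175), the white marker bar at (426,146), the lever end at (286,144) and the collar at (335,229). I fit these next.

```bash
cat > m4.py <<'E'
from h import *
im=cv2.imread("pics/w4.png").astype(int)
o=dict(tool_pos=np.array([0.5189832092301776, 0.01802271967098674, 0.2361063146662366]),ee_rot=[-3.1401747431446756, -0.00044674660372234776, 1.3925887968436559])
E
python3 - <<'E'
from m4 import *
print("marker rows"); print(im[138:155,416:438,1])
print("ptr"); print(im[168:183,394:416,1])
for r in (85,100,150,165,190,205): print(r,im[r,318:360,1])
S=cv2.imread("pics/s4.png"); c=S[255:335,270:385]; cv2.imwrite("pics/crop2.png",np.vstack([cv2.resize(c,None,fx=5,fy=5)]))
E
```

```text
marker rows
[[154 153 153 157 153 150 146 145 147 147 150 148 149 155  98  96  98 100
  103 103 105 104]
 [152 152 153 156 153 148 147 144 147 146 150 147 150 151  82  98  98  97
   99  99 101 105]
 [143 142 144 146 144 141 137 138 140 141 143 142 146 149  96  96  95  93
   95  99 100 105]
 [ 70  69  71  72  70  71  68  70  70  70  71  69  71  71  59  60  61  59
   60  61  60  58]
 [ 45  43  42  43  45  44  44  44  43  44  45  43  42  45  44  44  44  46
   44  45  45  43]
 [ 67  67  67  65  65  65  63  64  63  62  59  60  58  56  58  56  54  53
   52  52  53  48]
 [133 133 132 134 131 131 133 132 132 130 131 131 129 131 130 128 129 127
  128 127 129 126]
 [155 155 156 154 155 155 153 155 154 155 153 154 155 154 154 154 154 153
  154 153 153 154]
 [153 155 154 155 155 155 155 154 155 155 155 155 154 153 156 154 153 155
  155 154 155 153]
 [135 135 138 138 137 139 140 139 141 141 141 142 143 142 144 143 143 142
  146 146 146 146]
 [ 62  62  65  62  62  62  61  63  65  62  64  63  65  64  66  65  66  66
   67  65  67  64]
 [ 40  39  40  38  39  39  39  40  40  40  40  40  41  40  39  42
[... 2162 characters left out ...]
 [ 97  96  94  93  94  88  60  62  77 100 112 113 114 112 116 105  70  67
  70  70  70  70  68  69  71  70  69  72  68  60  57  58  58  57  58  59
  57  57  57  57  58  58]
165 [103 103 100  99  98  99 101  93  78 102 113 111 112 113 113 112 112 110
 111 114 113 113 112 112 114 110 112 112  91  62  57  56  57  57  56  59
  59  60  62  62  61  61]
190 [103 102  99  99 101 102 102  97  86 104 112 108 109 109 112 113 111 109
 109 113 111 109 109 111 110 110 111 108  85  54  58  60  60  61  61  59
  62  60  61  59  61  62]
205 [ 99  97  94  96  96  96  99  95  91 104 110 108 108 109 112 111 109 108
 108 110 110 107 109 111 110 109 110 102  78  58  61  59  60  58  58  58
  60  61  62  60  59  57]
```

View pics/crop2.png

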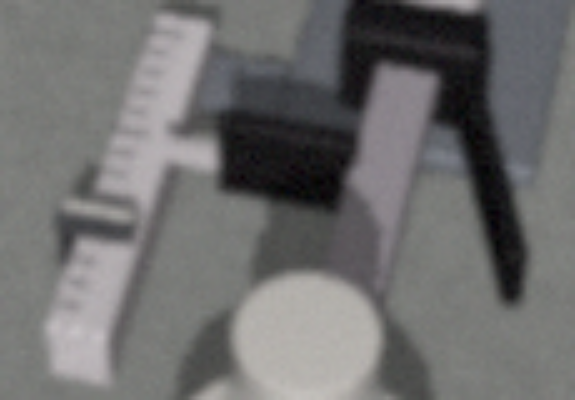

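The side crop shows the white index at (289.4,298), the tab face, and the leg clear. I triangulate the marker and the axis.

```bash
cat >> h.py <<'E'
def tri(a,b):
    A=[];B=[]
    for e,d in (a,b):
        d=d/np.linalg.norm(d); M=np.eye(3)-np.outer(d,d); A.append(M);B.append(M@e)
    P=np.linalg.lstsq(np.vstack(A),np.hstack(B),rcond=None)[0]
    return P
E
python3 - <<'E'
from m4 import *
# leg axis from top face edges z=.059
L={r:[plane("wrist",(c,r),.059,o) for c in cs] for r,cs in {100:(327,347.3),165:(327,346.3),190:(327,345.8),205:(326.8,345.4)}.items()}
for r in L: print(r,(L[r][0]+L[r][1])[:2]/2,"w",np.linalg.norm(L[r][0]-L[r][1]))
a,b=[(L[r][0]+L[r][1])/2 for r in (205,100)]; d=(b-a)[:2]; print("yaw axis fit",np.arctan2(d[1],d[0]))
S=np.array([.5627,.2016]); d2=S-a[:2]; print("yaw w. stage",np.arctan2(d2[1],d2[0]))
yaw=np.arctan2(d[1],d[0]); 
for yaw in (yaw,1.393):
    Y=np.array([np.cos(yaw),np.sin(yaw)]);X=np.array([np.sin(yaw),-np.cos(yaw)])
    tip=plane("wrist",(408,174),.046,o)[:2]
    O=a[:2]-Y*((a[:2]-tip)@Y+.046); print("yaw",yaw,"origin",O)
    f=lambda P:np.array([(P[:2]-O)@X,(P[:2]-O)@Y])
    print("tip",f(tip),"stage",f(S),"tcp",f(np.array(o["tool_pos"])),"lever end z.05",f(plane("wrist",(287,144),.065,o)))
    m=tri(ray("wrist",(426.5,145.5),o),ray("side",(289.4,298)));print("marker tri",m,f(m))
    for z in (.03,.04,.046,.05):print(z,f(plane("wrist",(426.5,145.5),z,o)),f(plane("side",(289.4,298),z)))
    t=tri(ray("wrist",(408,174),o),ray("side",(304.5,285)));print("tip tri",t,f(t))
    print("collar front",f(plane("wrist",(335,218),.072,o)))
E
```

```text
100 [0.55247191 0.13461484] w 0.019705608123153605
165 [0.54147565 0.07347946] w 0.01951022660847124
190 [0.53696155 0.04865027] w 0.01932912698066767
205 [0.53402956 0.03337717] w 0.019325772957423753
yaw axis fit 1.3906033766364438
yaw w. stage 1.4019869633272084
yaw 1.3906033766364438 origin [0.53138008 0.0188331 ]
tip [0.07609558 0.046     ] stage [-0.00194255  0.18542088] tcp [-0.01205092 -0.00301902] lever end z.05 [-0.0489845   0.07603975]
marker tri [0.63843039 0.07611981 0.03667043] [0.09505018 0.07554468]
0.03 [0.09830679 0.07556538] [0.09537899 0.07097632]
0.04 [0.09542876 0.07544115] [0.09290331 0.07831487]
0.046 [0.09370194 0.07536661] [0.0914179 0.082718 ]
0.05 [0.09255073 0.07531692] [0.09042763 0.08565343]
tip tri [0.61365984 0.05047472 0.04329039] [0.07527679 0.04587544]
collar front [-0.00143248  0.0035821 ]
yaw 1.393 origin [0.53138267 0.0186472 ]
tip [0.07617018 0.046     ] stage [-0.00153359  0.18560751] tcp [-0.01209355 -0.00280762] lever end z.05 [-0.04883756  0.07633943]
marker tri [0.63843039 0.07611981 0.03667043] [0.09519553 0.07549917]
0.03 [0.09845218 0.07551207] [0.09551339 0.07093003]
0.04 [0.09557386 0.07539473] [0.0930553 0.0782745]
0.046 [0.09384687 0.07532433] [0.09158045 0.08268118]
0.05 [0.09269554 0.0752774 ] [0.09059722 0.08561896]
tip tri [0.61365984 0.05047472 0.04329039] [0.07535109 0.0458774 ]
collar front [-0.00145932  0.00376803]
```

Call:
step_arm(increments="1.2 -0.7 0 0 0 0;1.3 -0.8 1 0 0 0;0 0 3 0 0 0;0 0 4 0 0 0;0 0 4 0 0 0")

```text
time: 14.0
tool_pos: [0.5088, 0.0475, 0.1157]
ee_rot: [3.14, -0.001, 1.396]
wrist_force: [-0.3, 0.2, -0.1]
width: 0.0938
```

Call:
step_arm(increments="0 0 3 0 0 0;0 0 2 0 0 0;0 0 2 0 0 0;0 0 1.3 0 0 0;0 0 0 0 0 0")

```text
time: 14.5
tool_pos: [0.5069, 0.0467, 0.0315]
ee_rot: [-3.137, 0.0, 1.395]
wrist_force: [-0.4, 0.5, -0.9]
width: 0.094
```

Call:
step_arm(increments="0.3 0 0 0 0 0;0.3 0 0 0 0 0;0.2 0 0 0 0 0;0 0 0 0 0 0")

```text
time: 14.9
tool_pos: [0.5114, 0.0538, 0.035]
ee_rot: [3.14, -0.0, 1.394]
wrist_force: [-0.1, 0.0, 0.2]
width: 0.094
```

Call:
step_arm(increments="0.2 0 0 0 0 0;0.2 0 0 0 0 0;0.3 0 0 0 0 0;0.4 0 0 0 0 0;0.4 0 0 0 0 0")

```text
time: 15.4
tool_pos: [0.5138, 0.0681, 0.0344]
ee_rot: [3.14, 0.0, 1.393]
wrist_force: [-0.7, -1.7, 3.0]
width: 0.0942
```

Call:
step_arm(increments="0.4 0 0 0 0 0;0.4 0 0 0 0 0;0.3 0 0 0 0 0;0.2 0 0 0 0 0;0.2 0 0 0 0 0")

```text
time: 15.9
tool_pos: [0.5162, 0.083, 0.034]
ee_rot: [3.141, 0.0, 1.394]
wrist_force: [1.0, -4.0, 3.0]
width: 0.094
```

Call:
step_arm(increments="0 0 0 0 0 0;0 0 0 0 0 0")

```text
time: 16.1
tool_pos: [0.5158, 0.0831, 0.0338]
ee_rot: [-3.141, -0.0, 1.394]
wrist_force: [0.8, -2.6, 1.2]
width: 0.0942
```

Run:
```python
from h import *
o,im=grab("wrist","w5"); print(o["tool_pos"].tolist(),o["ee_rot"].tolist(),o["wrist_force"])
grab("top","t5");grab("side","s5")
O=np.array([.53138,.01865]);yaw=1.392;X=np.array([np.sin(yaw),-np.cos(yaw)]);Y=np.array([np.cos(yaw),np.sin(yaw)])
d=o["tool_pos"][:2]-O;print(d@X,d@Y)
```

```text
[0.5157841850451998, 0.08312868704374478, 0.03376488035784732] [-3.141201777015965, -0.000288285853835335, 1.3939123098736432] [ 0.84760927 -2.64189363  1.23000601]
-0.02681441998775867 0.06067715721513028
```

View pics/w5.png

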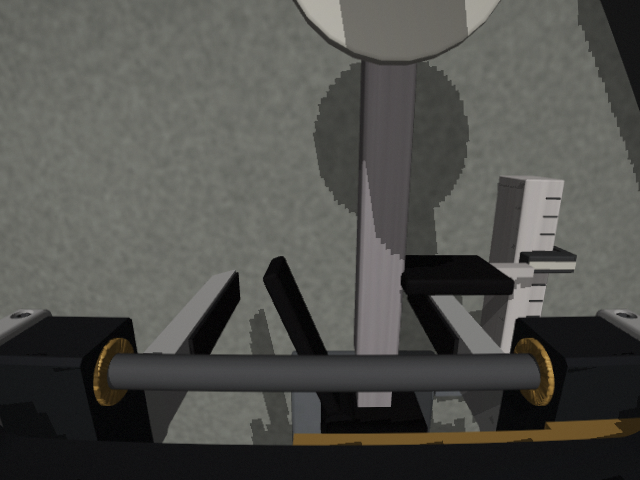

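The pointer tip is at about (518,271) and the marker's white strip at (549,266). The lever is still open and untouched, and the stage moved out with the leg. I read the pixels.

Run:
```python
from m4 import *
i5=cv2.imread("pics/w5.png").astype(int)
o5=dict(tool_pos=np.array([0.5157841850451998, 0.08312868704374478, 0.03376488035784732]),ee_rot=[-3.141201777015965, -0.000288285853835335, 1.3939123098736432])
print(i5[244:282,508:580:4,1])
O=np.array([.53138,.01865]);yaw=1.392;X=np.array([np.sin(yaw),-np.cos(yaw)]);Y=np.array([np.cos(yaw),np.sin(yaw)])
f=lambda P:(np.array([(P[:2]-O)@X,(P[:2]-O)@Y,P[2]])*1000).round(1)
for p5 in ((550,263),(550,265),(550,267)):
    print(p5,"tri",f(tri(ray("wrist",(426.5,145.5),o),ray("wrist",p5,o5))),[(z,f(plane("wrist",p5,z,o5))) for z in (.036,.046)])
print("tip",[f(plane("wrist",(525,r),.046,o5)) for r in (268,270,272)])
cv2.imwrite("pics/crop5.png",cv2.resize(i5[235:290,495:590].astype(np.uint8),None,fx=8,fy=8,interpolation=cv2.INTER_NEAREST))
```

```text
[[ 58  61  94 158 164 163 165 163 154 158 158 162 111 107 108 105 109 106]
 [ 58  61 104 158 163 163 164 161 154 158 159 161 113 106 105 106 107 105]
 [ 59  49 110 160 162 163 162 164 153 158 158 154  74 110 106 104 107 107]
 [ 61  50 121 159 164 164 163 162 156 158 158 158  37 105 106 104 104 107]
 [ 59  62 125 160 162 162 163 161 155 159 157 150  37  49 107 105 105 107]
 [ 63  63 133 161 163 162 159 159 152 156 157 141  25  36  97 104 107 108]
 [ 61  61 136 162 161 159 120 122 118 119 149 103  22  35  38 105 109 110]
 [ 59  61 139 157 124 123  55  41  42  42  41  42  36  28  38  91 110 111]
 [ 61  61 140  91  36  38  37  35  36  37  36  37  36  35  36  37 107 111]
 [ 61  60 142  38  36  37  36  36  37  37  37  38  37  37  37  37  73 112]
 [ 63  61 145  27  29  38  38  38  38  37  38  38  37  39  38  37  37 101]
 [ 62  61 146  18  19  34  38  40  40  40  39  40  38  38  38  38  43  62]
 [ 63  61 148  17  16  29  50  48  48  48  49  48  49  48  47  49  47  59]
 [ 63  62 149  18  18  22  53  54  53  52  53  52  54  52  54  53  53  66]
 [ 60  60 150  17  18  24  47  48  48  48  49  48 
[... 1451 characters left out ...]
[ 11 127 147 103 102 103  97  96  97  99 111 113 109 110 110 108 108 105]
 [ 12  74 125 101 100 102  99  95 100 101 110 112 107 109 107 107 107 107]
 [ 14  19  99 103 102 102  99  96  98 100 109 110 110 111 109 108 108 105]
 [ 15  14 101 101 102 102  98  97  99  99 107 109 112 113 109 105 106 105]]
(550, 263) tri [96.3 75.5 37.1] [(0.036, array([97.1, 75.1, 36. ])), (0.046, array([90. , 78.4, 46. ]))]
(550, 265) tri [95.5 75.2 38.9] [(0.036, array([97.3, 73.9, 36. ])), (0.046, array([90.2, 77.4, 46. ]))]
(550, 267) tri [94.8 74.9 40.7] [(0.036, array([97.5, 72.8, 36. ])), (0.046, array([90.4, 76.3, 46. ]))]
tip [array([77. , 75.8, 46. ]), array([77.2, 74.7, 46. ]), array([77.3, 73.6, 46. ])]
```

View pics/crop5.png

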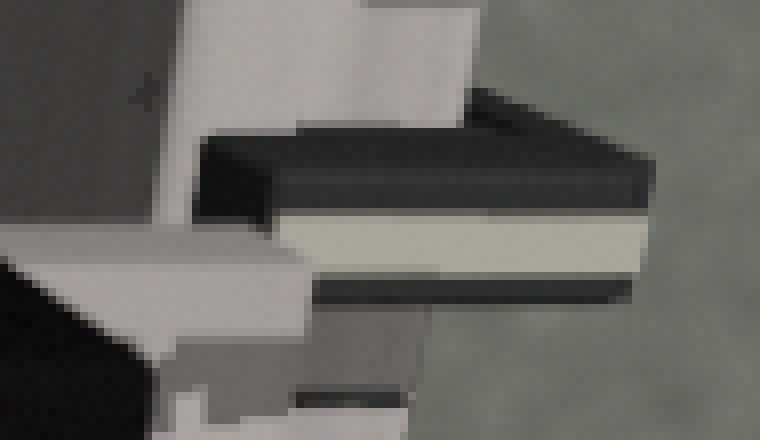

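Call:
step_arm(increments="0.2 0 0 0 0 0;0 0 0 0 0 0;0 0 0 0 0 0")

```text
time: 16.55
tool_pos: [0.5161, 0.085, 0.0338]
ee_rot: [-3.141, -0.0, 1.394]
wrist_force: [1.2, -2.4, 2.2]
width: 0.094
```

```bash
cat > m6.py <<'E'
from h import *
import sys
O=np.array([.53138,.01865]);yaw=1.392;X=np.array([np.sin(yaw),-np.cos(yaw)]);Y=np.array([np.cos(yaw),np.sin(yaw)])
f=lambda P:(np.array([(P[:2]-O)@X,(P[:2]-O)@Y,P[2]])*1000).round(1)
o,im=grab("wrist",sys.argv[1]); print("tcp",f(o["tool_pos"]),o["wrist_force"],o["width"])
a,b,c=proj("wrist",[*(O+.079*X+.0754*Y),.047],o),proj("wrist",[*(O+.090*X+.0754*Y),.040],o),proj("wrist",[*(O+.074*X+.0754*Y),.047],o)
print("expected px if aligned: pointer",a,c,"marker",b)
r=int(a[1]); 
for x in (int(c[0]),int(a[0]),int(b[0]),int(b[0])+10): print(x,r-14,im[r-14:r+14,x,1])
E
python3 m6.py w6
```

```text
tcp [-26.8  62.5  33.8] [ 1.22200452 -2.4258187   2.15423126] 0.09404508323873799
expected px if aligned: pointer [529.18506854 272.66920518] [519.84115083 272.70610063] marker [541.56304422 268.11915935]
519 258 [ 59  45  40  35  50 108 127 129 130 135 153 159 159 157 158 160 159 158
 152 125 100 101 102 102 101 101 101 102]
529 258 [ 36  39  50  42  40  44  71 118 128 137 155 156 160 158 157 156 157 157
 148 121 102 103 101 100 101 100 100  99]
541 258 [ 38  46  54  51  45  46  64 126 166 166 166 166 167 166 123  61  46  42
  65  92 100  98  97  97  98  98  99  98]
551 258 [ 36  44  56  52  48  46  67 131 166 165 165 165 164 165 117  58  46  41
  72 102 112 113 112 111 110 108 107 108]
```

The pointer top is centred at row 272.1 against 272.7 expected for alignment. The marker is at 268.4 against 268.1. They agree to about 0.5 mm, so I shut the lever now.

Call:
step_arm(increments="0 0.3 0 0 0 0;0 0.4 0 0 0 0;0 0.4 0 0 0 0;0 0.45 0 0 0 0;0 0.5 0 0 0 0", claw=-0.1)

```text
time: 17.1
tool_pos: [0.5355, 0.0815, 0.0333]
ee_rot: [-3.138, 0.0, 1.394]
wrist_force: [-3.9, -2.1, 0.3]
width: 0.0575
```

Call:
step_arm(increments="0 0 0 0 0 0;0 0 0 0 0 0")

```text
time: 17.3
tool_pos: [0.5372, 0.0811, 0.0336]
ee_rot: [3.14, 0.0, 1.394]
wrist_force: [1.2, -2.9, -1.7]
width: 0.0513
```

```bash
python3 m6.py w7
```

```text
tcp [-5.3 62.5 33.6] [ 1.1774126  -2.90453833 -1.7329479 ] 0.05134605566842081
expected px if aligned: pointer [488.82211547 272.76119947] [479.3069099  272.79411163] marker [502.90883384 268.17739003]
479 258 [164 164 165 166 165 146 138 140 139 141 162 169 170 170 169 170 169 170
 166 144 108 107 108 107 108 107 108 109]
488 258 [ 35  31  22  19  20  33  85 136 140 142 162 169 168 170 167 169 169 169
 164 139 108 109 110 108 112 108 110 109]
502 258 [ 41  48  61  54  49  50  76 142 178 178 177 176 177 178 147  52  51  45
  72 106 107 105 106 108 105 106 106 106]
512 258 [ 39  47  61  53  51  52  80 143 177 177 178 177 179 177 142  51  49  45
  81 115 115 117 117 118 116 118 114 115]
```

Call:
step_arm(increments="0 -0.1 0 0 0 0;0 0 0 0 0 0;0 0 0 0 0 0;0 0 0 0 0 0;0 0 0 0 0 0", claw=1)

```text
time: 17.85
tool_pos: [0.5377, 0.0812, 0.0343]
ee_rot: [3.136, -0.001, 1.393]
wrist_force: [5.9, -3.6, -4.7]
width: 0.0333
```

Call:
step_arm(increments="0 0 0 0 0 0;0 0 0 0 0 0;0 0 0 0 0 0;0 0 0 0 0 0;0 0 0 0 0 0")

```text
time: 18.35
tool_pos: [0.5377, 0.0812, 0.0343]
ee_rot: [3.136, -0.001, 1.393]
wrist_force: [6.7, -4.0, -4.2]
width: 0.0334
```

```bash
python3 m6.py w8; python3 -c "
from h import *
o,a=grab('side','s8'); 
cv2.imwrite('pics/fin.png',np.hstack([cv2.resize(a[180:420,230:430],(400,480)),cv2.resize(cv2.imread('pics/w8.png')[0:420,200:540],(388,480))]))"
```

```text
tcp [-4.9 62.6 34.3] [ 6.71436707 -3.98238936 -4.22121974] 0.033395778041574696
expected px if aligned: pointer [487.11139878 272.22148662] [477.66082935 272.2698276 ] marker [501.10351547 267.65749151]
477 258 [161 160 160 159 155 137 135 138 138 148 169 168 167 168 168 167 168 169
 170 155 107 108 108 106 106 107 107 107]
487 258 [ 34  29  27  26  30  43  92 139 138 148 167 166 167 167 167 167 167 166
 151 108 108 108 108 109 107 109 108 109]
501 258 [ 45  57  56  52  48  53 101 169 176 176 175 175 175 159  95  49  49  54
  81 104 105 104 106 105 106 107 105 105]
511 258 [ 44  60  58  51  50  50  99 169 176 176 176 175 175 154  90  49  49  56
  91 114 114 114 116 113 114 113 112 112]
```

View pics/fin.png

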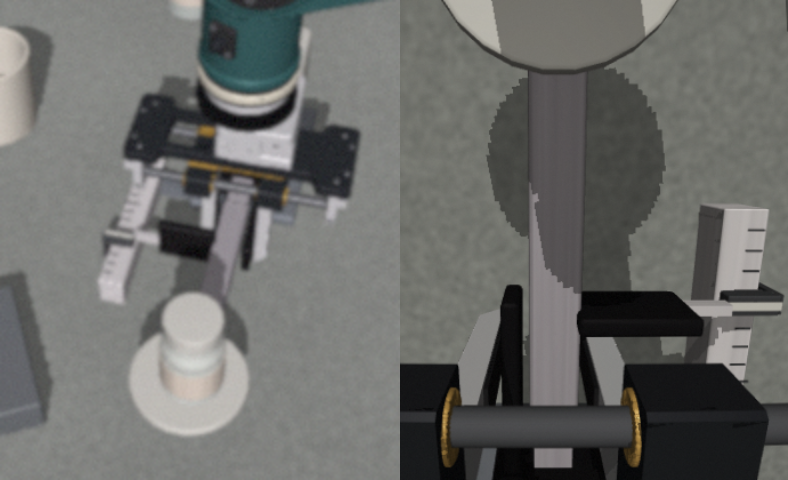

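The final view shows the lever shut parallel to the leg (width 33.4 mm), the pointer level with the marker, and the jar upright on the stage centre. I hand the job in.

```bash
python3 -c "
from bench import *
print(close_job())"
```

```text
the job is handed in; nothing more can be done
None
```

The job is handed in at about 18.5 s of the 54 s allowed; no verdict was reported.

I stood the jar on the stage, then drew the leg out by its tab, about 29 mm, until the pointer met the marker. Only after that did I squeeze the cam lever shut. The closed hand is still gripping the leg and lever together.

**Last checks**
- **Pointer:** it is level with the marker to about 0.5 mm in the final wrist picture.
- **Lever:** the finger opening is 33.4 mm against 34 mm nominal, and the lever looks parallel to the leg.
- **Jar:** it looks upright and close to the stage centre in the side picture. I judged that by eye and did not measure its final offset.
- **Force:** a steady 9 N or so remains at the wrist, including about 6.7 N sideways, because the grip centre sits about 1 mm off where I commanded it.

**Disagreements:** before the last 2 mm correction, the arm reading and the camera differed by about 1 mm on how far the leg was out, so I corrected between the two. The triangulated marker also came out about 13 mm further to +x than stated, probably because I sighted the middle of the rider's white strip. That does not affect its y.

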